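# Queue the drying pots

## Robot

A 7-joint arm with a two-finger parallel gripper is mounted at the origin on the work surface. World frame = base frame: x ahead of the robot, y to its left, z up, the work surface at z = 0. Lengths are in m, angles in rad, forces in N, time in s.
With the tool pointing down it reaches from about 0.425 to 0.925 m from the base axis. Payload 6.8 kg.
Tool frame: the origin (TCP) lies between the finger pads; the fingertips stand 25 mm ahead of it and the grasp point (between the pads) lies 6 mm ahead of it (r.nose_length is the distance from the TCP to the fingertips, in m); z points along the fingers, y is the line along which they close (so a half turn about z gives the same grasp; the last joint's range is limited). The gripper opens to 88 mm and grips with 3 to 60 N. Pads are 20 mm wide; open, the fingers measure 115 mm over their backs; the gripper's body (75 mm by 178 mm) begins 61 mm behind the grasp point.
Start: joints at [1.092, 0.477, 0.022, 1.555, -0.011, 1.109, -0.083], TCP at [0.245, -0.629, 0.211] pointing down, gripper open.
Joint ranges: [-2.96, 2.96], [-0.34, 2.1], [-1.41, 1.46], [0.24, 2.44], [-1.37, 4.51], [0.17, 1.92], [-2.96, 2.96]. Speed limits (rad/s): [2.39, 2.39, 3.14, 3.14, 3.14, 3.14, 3.14].

## Interface

Orientations are given as a unit quaternion [x, y, z, w].
In Python, from station import monitor, imaging, r gives the robot as it stands. The module is installed in compiled form; this text tells all that it offers.
- The arm moves only by the shell command python3 -m pendant 'ROWS'. ROWS is JSON, a list of rows, each a list of 7 numbers: the shift along the world's x, y, z in m, then the turn, a rotation vector about the world's x, y, z in rad, then the opening, from 0 (shut) to 1 (fully open). A call has 1 to 10 rows; each row shifts and turns the commanded pose from where the row before left it; what a row does not reach is not made up. A row lasts 1/12 s, in which the tool goes at most 41.7 mm and 7.16 degrees, less where a joint would pass 70% of its speed; a pose out of reach is approached as far as the arm can. A call with a gripper value outside its range is refused whole. The fingers move at their own pace and stop on an object; the grip force is fixed at half the most. Time passes only in rows, so rows that do not move let the fingers close. It gives the time, the measured TCP pose, the force, the opening and the grip force at its end, in the units of the state.
- monitor.sense(): the state, without advancing time (a new reading comes with each control period).
- imaging.snapshot(name): name is "side" or "top" or "wrist"; returns a dict with "image" (384x512x3 uint8, blue, green, red), "z_map" (384x512 float32, m along the optical axis (not along the pixel's ray), 0 where there is no reading), "vfov" (degrees; the focal length in pixels is half the picture's height over the tangent of half this angle, whatever the lens; pixels are square), "cx", "cy" (the principal point, pixels), "k1" (the pictures are not rectified: a ray, as slopes to the right and down, at radius r is drawn at 1 + k1 r^2 times it, then the intrinsics apply), "pose" (4x4, takes a point from camera to world coordinates). Camera axes: x right, y down, z forward; pixel columns grow to the right and rows downward; lengths in m; the calibration is good to about 2 mm. A picture is of the moment at which its call begins.
- r.finish_job(): hands the job in; it is judged then, once.
The state is a dict: "time": time; "q": joint angles; "joint_velocities": joint speeds; "effort": joint torques, N m; "tool_pos": TCP position; "tool_rot": TCP orientation; "wrist_force": force on the tool from outside, world axes, zero at the start; "wrist_torque": the same for the moment, N m; "width": opening from 0.0 (shut) to 1.0 (fully open); "grip_force": force on a finger pad.
Only numpy, scipy, OpenCV 4.12 (cv2) and the standard library are available. Lean on these libraries where they do the work, as an engineer would, in place of code of your own. Each camera call takes 0.05 s, during which the arm holds its last target. There are 200 camera calls.

## Task

Pull the T-shaped keeper plug up out of its sprung socket at the mouth of the drying lane, put it down on the bench well clear of the lane and let go of it. Then slide the three lidded steel pots, one at a time, upright and without lifting them off the bench, into single file between the guide rails, and push the row on under the air duct until the first pot stands against the end stop and each touches the next. Leave everything else as it stands.

Things in the scene. Friction and masses are not known exactly. Their poses are not given: they have to be found in the camera images.
- rack: fixed drying station. Origin on the bench on the lane's centre line at the mouth; +y along the lane to the inside, +x across it away from the robot, z up. Two steel guide rails 40 mm tall, 8 mm thick, 66 mm apart (inner faces x = -33, +33 mm) from y = -30 to 270 mm; from y = -30 out to -82 mm they flare to about 95 mm apart. The lane's floor is the bench. Blue housing 200 mm tall beyond y = 285 mm
- lane_mouth (a point): point on the bench at the lane's mouth, on the centre line: the same point as the rack's origin; the plug's crossbar lies over it at the start
- lane_stop (a point): point on the bench at the foot of the end stop's face, on the centre line, 260 mm inside the mouth. The stop plate is 50 mm tall. Three pots in a closed row against it have their centres at y = 230, 170 and 110 mm of the rack
- duct_edge (a point): middle of the lower front edge of the air duct, 60 mm inside the mouth, 130 mm above the bench. The duct, 60 mm wide and 35 mm thick, runs level over the lane from here to the housing: a vertical gripper cannot follow the last pot under it; one leaning back about 40 degrees from vertical, its tips pointing into the lane, can
- socket (a point): centre of the socket's square mouth (28 x 28 mm), on top of a plastic block 42 mm tall (rack x = 41 to 95, y = -30 to 30 mm) outside the +x rail; the hole's floor is 6 mm above the bench. A sprung nose inside it grips the plug; its small knob sticks out to x = 124 mm
- plug: T-shaped keeper plug, 0.15 kg. Origin under its foot, z up, x along the crossbar. Steel shank 26 mm square to z = 46 mm; crossbar 140 x 14 x 14 mm, z = 46 to 60 mm; black grip 24 mm square, z = 60 to 100 mm. Starts in the socket, foot 6 mm above the bench, bar over the lane's mouth. A detent holds it (about 15 N) for the first 20 mm of a straight pull up; out after 36 mm. Set down gently it stands
- pot1: lidded stainless pot, one of three alike: upright cylinder 60 mm diameter, 70 mm tall, with a black lid knob 22 mm wide up to 84 mm; 0.17 to 0.35 kg, slides easily. Origin at the centre of its underside, z up
- pot2: lidded stainless pot, one of three alike: upright cylinder 60 mm diameter, 70 mm tall, with a black lid knob 22 mm wide up to 84 mm; 0.17 to 0.35 kg, slides easily. Origin at the centre of its underside, z up
- pot3: lidded stainless pot, one of three alike: upright cylinder 60 mm diameter, 70 mm tall, with a black lid knob 22 mm wide up to 84 mm; 0.17 to 0.35 kg, slides easily. Origin at the centre of its underside, z up
- amber_jar: bystander, to be left where it is: brown glass jar, 50 mm diameter, 70 mm tall, origin at the centre of its underside
- white_bottle: bystander, to be left where it is: white plastic bottle, 44 mm diameter, 100 mm tall, origin at the centre of its underside
- dish: bystander, to be left where it is: flat round white dish, 90 mm diameter, 8 mm thick with a black centre 12 mm high, origin at the centre of its underside
- screwdriver: bystander, to be left where it is: screwdriver lying on the bench, 160 mm long, x along it
- watch_stand: bystander, to be left where it is: black oblong cushion 150 x 55 mm with three round watch heads on it, 33 mm tall, x along it, origin at the centre of its underside
- black_jar: bystander, to be left where it is: squat black plastic jar, 56 mm diameter, 55 mm tall, origin at the centre of its underside
Mind the look-alikes: they are no part of the job. Leave any blue look-alike of the pot2 alone. What is shaped like the pot1 but green is not meant.

How it is judged:
On the way, in this order (a step that is already met when the one before it is completed fails the run):
1. the plug is out of its socket and set down on the bench clear of the lane, not held (height (world z) of plug below 0.03 m and linear speed of plug below 0.03 m/s and (x of plug in the frame of rack above 0.09 m or x of plug in the frame of rack below -0.09 m or y of plug in the frame of rack below -0.15 m) and contact force between the fingers and plug below 0.1 N), for 0.2 s.
2. one pot stands between the rails, its centre past the mouth (((x of pot1 in the frame of rack between -0.01 and 0.01 m and y of pot1 in the frame of rack between 0 and 0.24 m) or (x of pot2 in the frame of rack between -0.01 and 0.01 m and y of pot2 in the frame of rack between 0 and 0.24 m) or (x of pot3 in the frame of rack between -0.01 and 0.01 m and y of pot3 in the frame of rack between 0 and 0.24 m))), for 0.1 s.
3. two pots stand between the rails, their centres past the mouth ((((x of pot1 in the frame of rack between -0.01 and 0.01 m and y of pot1 in the frame of rack between 0 and 0.24 m) and (x of pot2 in the frame of rack between -0.01 and 0.01 m and y of pot2 in the frame of rack between 0 and 0.24 m)) or ((x of pot1 in the frame of rack between -0.01 and 0.01 m and y of pot1 in the frame of rack between 0 and 0.24 m) and (x of pot3 in the frame of rack between -0.01 and 0.01 m and y of pot3 in the frame of rack between 0 and 0.24 m)) or ((x of pot2 in the frame of rack between -0.01 and 0.01 m and y of pot2 in the frame of rack between 0 and 0.24 m) and (x of pot3 in the frame of rack between -0.01 and 0.01 m and y of pot3 in the frame of rack between 0 and 0.24 m)))), for 0.1 s.
At the end, for the whole second after the job is handed in: All three pots stand upright and still in single file between the rails, none with its centre less than 102 mm inside the mouth (a closed row ends at 110 mm); the plug lies or stands on the bench, its foot over 90 mm to the side of the lane's centre line or over 150 mm outside the mouth (height (world z) of plug below 0.03 m and linear speed of plug below 0.03 m/s and (x of plug in the frame of rack above 0.09 m or x of plug in the frame of rack below -0.09 m or y of plug in the frame of rack below -0.15 m) and x of pot1 in the frame of rack between -0.01 and 0.01 m and y of pot1 in the frame of rack between 0.102 and 0.24 m and x of pot2 in the frame of rack between -0.01 and 0.01 m and y of pot2 in the frame of rack between 0.102 and 0.24 m and x of pot3 in the frame of rack between -0.01 and 0.01 m and y of pot3 in the frame of rack between 0.102 and 0.24 m and angle between each of pot1, pot2, pot3's own z axis and vertical below 0.1 rad and linear speed of each of pot1, pot2, pot3 below 0.02 m/s); the robot touches nothing.
It fails at once if a pot is tipped by more than 0.4 rad (angle between any of pot1, pot2, pot3's own z axis and vertical above 0.4 rad).
It fails at once if a pot is lifted more than 20 mm off the bench (height (world z) of any of pot1, pot2, pot3 above 0.02 m).
It fails at once if a bystander is moved more than 30 mm (distance of any of amber_jar, white_bottle, dish, screwdriver, watch_stand, black_jar from where it was at the start of the episode above 0.03 m).
It also fails if it takes over 72 s, if anything falls off the work surface, if the arm or the gripper's body presses on something with over 40 N, if the wrist force passes 120 N, or if a joint passes its speed limit or range.

## Working session

There is one attempt and no reset: what is moved stays moved. The work goes in short steps, Python scripts to look and compute and a shell command to move; the robot and the scene stay as the last step left them, time stands still between calls to the robot, and variables do not carry over. Pictures are saved under pics/ and viewed, at most 10 in all, crops included, and the job is handed in when it is done.

```bash
mkdir -p pics; cat > h.py <<'E'
import numpy as np, cv2
from station import monitor, imaging, r
def K(s):
    h,w=s["image"].shape[:2]; f=h/2/np.tan(np.radians(s["vfov"])/2)
    return np.array([[f,0,s["cx"]],[0,f,s["cy"]],[0,0,1.]]), np.array([s["k1"],0,0,0,0.])
def ray(s,uv):
    k,d=K(s); p=cv2.undistortPoints(np.array(uv,float).reshape(-1,1,2),k,d).reshape(-1,2)
    T=np.array(s["pose"]); return T[:3,3], np.c_[p,np.ones(len(p))]@T[:3,:3].T
def onplane(s,uv,z):
    o,d=ray(s,uv); return o+d*((z-o[2])/d[:,2])[:,None]
def cloud(s):
    h,w=s["z_map"].shape; v,u=np.mgrid[:h,:w]; o,d=ray(s,np.c_[u.ravel(),v.ravel()])
    return (o+d*s["z_map"].ravel()[:,None]).reshape(h,w,3)
def proj(s,P):
    k,d=K(s); T=np.linalg.inv(s["pose"]); return cv2.projectPoints(np.array(P,float),cv2.Rodrigues(T[:3,:3])[0],T[:3,3],k,d)[0].reshape(-1,2)
E
python3 - <<'E'
from h import *
for n in("top","side"):
    s=imaging.snapshot(n); cv2.imwrite(f"pics/{n}0.png",cv2.resize(s["image"],(800,600)))
    np.save(n+"0.npy",s,allow_pickle=True); print(n,s["vfov"],s["cx"],s["cy"],s["k1"],np.round(s["pose"],3).tolist())
s=monitor.sense(); print(s["time"],s["tool_pos"],s["tool_rot"])
E
```

```text
top 46.062976290763935 253.28621276869146 193.07890097289595 0.015683314449169393 [[0.03, -0.998, 0.062, 0.493], [-0.999, -0.031, -0.016, -0.031], [0.018, -0.061, -0.998, 1.253], [0.0, 0.0, 0.0, 1.0]]
side 49.70455511450044 253.89375784803477 194.70237358938058 0.019005649509765188 [[0.96, -0.225, 0.168, 0.422], [-0.281, -0.754, 0.594, -0.646], [-0.007, -0.617, -0.787, 0.864], [0.0, 0.0, 0.0, 1.0]]
0.1 [ 0.24436159 -0.62863806  0.20981974] [ 9.82864324e-01  1.84328787e-01 -2.09890507e-04 -7.58516189e-04]
```

View pics/top0.png

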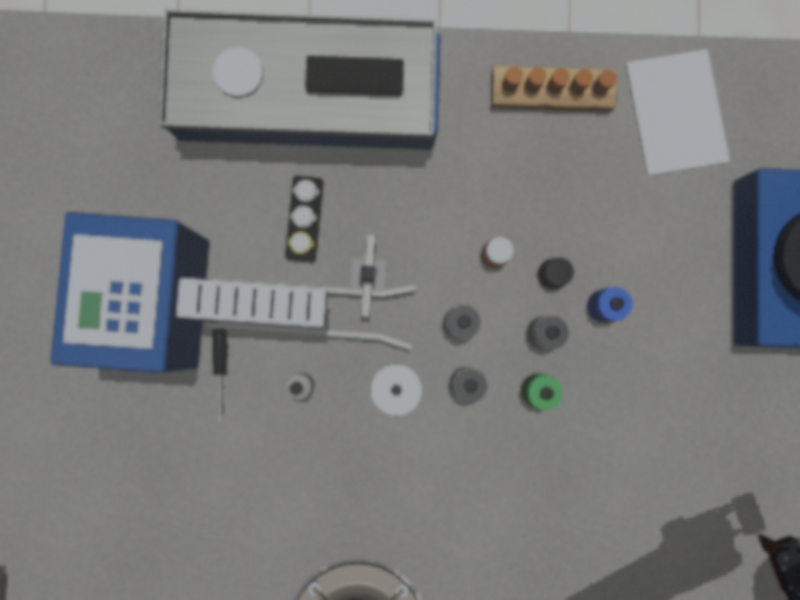

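View pics/side0.png

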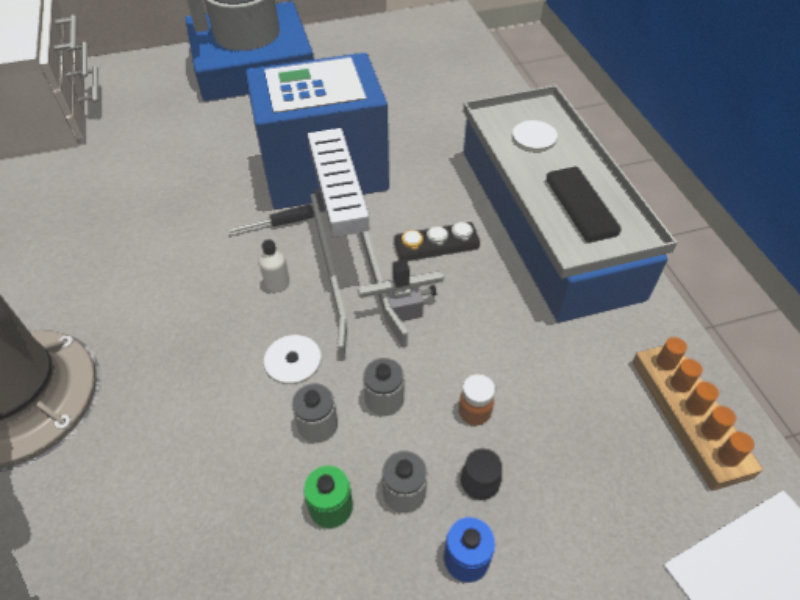

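Top view (800x600 pixels): the steel-grey pots are at (461,323), (468,386) and (548,333). The look-alikes to leave are the blue pot (613,304), green pot (543,392), black jar (556,272) and amber jar (499,251). The plug grip is at (368,275), with its bar running (371,237)–(366,316) over the mouth. The white bottle is at (299,387) and the dish at (396,390). The side view agrees: grey pots at (383,385), (315,410) and (404,480).

```bash
python3 - <<'E'
from h import *
s=np.load("top0.npy",allow_pickle=True).item(); c=cloud(s); im=s["image"]
names=dict(potA=(461,323),potB=(468,386),potC=(548,333),blue=(613,304),green=(543,392),black=(556,272),amber=(499,251),bottle=(299,387),dish=(396,390))
for n,(u,v) in names.items():
    u/=1.5625;v/=1.5625
    q=c[int(v)-22:int(v)+23,int(u)-22:int(u)+23].reshape(-1,3)
    zt=np.percentile(q[:,2],97); 
    p0=onplane(s,[(u,v)],.07)[0]
    lo=dict(black=.045,amber=.06,bottle=.05,dish=.004).get(n,.06)
    m=(np.abs(q[:,2]-(lo+.009))<.009)&(np.linalg.norm(q[:,:2]-p0[:2],axis=1)<.05)
    a=q[m][:,:2]; 
    cc,rr=cv2.minEnclosingCircle(a.astype(np.float32)) if len(a)>3 else ((0,0),0)
    print(n,np.round(zt,3),"rect/mean",np.round(a.mean(0),4),"circ",np.round(cc,4),round(rr,4),len(a))
# side view check: project lid-knob points
t=np.load("side0.npy",allow_pickle=True).item(); d=cloud(t)
for n,uv in dict(potA=(383,372),potB=(313,398),potC=(404,468),plug=(401,268)).items():
    print("side knob",n,np.round(onplane(t,[np.array(uv)/1.5625],.084 if n!='plug' else .106),4), np.round(d[int(uv[1]/1.5625),int(uv[0]/1.5625)],4))
print("plug grip top",onplane(s,[(368/1.5625,272/1.5625)],.106))
# rails: points with z .03-.05 near lane
for nm,S,C in(("top",s,c),("side",t,d)):
    q=C.reshape(-1,3)
    for y0 in np.arange(-.1,.28,.02):
        m=(np.abs(q[:,1]-y0)<.01)&(q[:,2]>.03)&(q[:,2]<.046)&(q[:,0]>.35)&(q[:,0]<.62)
        x=np.sort(q[m][:,0]); 
        g=np.split(x,np.where(np.diff(x)>.012)[0]+1) if len(x) else []
        print(nm,round(y0,2),[(round(k.mean(),4),round(float(np.ptp(k)),3),len(k)) for k in g if len(k)>3])
cv2.imwrite("pics/crop.png",np.hstack([cv2.resize(s["image"][130:280,200:410],(400,286)),cv2.resize(t["image"][140:340,180:340],(358,286))[:, :358]]))
E
```

```text
potA 0.076 rect/mean [ 0.5346 -0.1632] circ [ 0.5351 -0.1644] 0.0296 339
potB 0.077 rect/mean [ 0.4296 -0.1765] circ [ 0.4294 -0.1773] 0.0298 339
potC 0.079 rect/mean [ 0.5222 -0.3105] circ [ 0.5224 -0.3119] 0.0298 341
blue 0.08 rect/mean [ 0.5734 -0.417 ] circ [ 0.5742 -0.4191] 0.0298 342
green 0.079 rect/mean [ 0.4214 -0.3018] circ [ 0.4215 -0.303 ] 0.0295 344
black 0.057 rect/mean [ 0.6266 -0.3268] circ [ 0.6267 -0.3279] 0.025 275
amber 0.072 rect/mean [ 0.6583 -0.2225] circ [ 0.6589 -0.2228] 0.0225 228
bottle 0.097 rect/mean [0.4202 0.1049] circ [0.4183 0.1094] 0.0218 76
dish 0.012 rect/mean [ 0.4144 -0.0555] circ [ 0.4147 -0.0559] 0.0487 811
side knob potA [[ 0.5353 -0.1681  0.084 ]] [ 0.5347 -0.1697  0.0871]
side knob potB [[ 0.4318 -0.181   0.084 ]] [ 0.4315 -0.1781  0.0824]
side knob potC [[ 0.5225 -0.3143  0.084 ]] [ 0.5212 -0.3148  0.0884]
side knob plug [[ 0.61   -0.0064  0.106 ]] [ 0.608  -0.0075  0.1097]
plug grip top [[ 0.61059448 -0.00231502  0.106     ]]
top -0.1 []
top -0.08 [(np.float64(0.4915), 0.008, 11), (np.float64(0.591), 0.009, 16)]
top -0.06 [(np.float64(0.49
[... 1782 characters left out ...]
[(np.float64(0.5095), 0.008, 20), (np.float64(0.5834), 0.008, 21)]
side 0.08 [(np.float64(0.4185), 0.01, 11), (np.float64(0.5107), 0.008, 20), (np.float64(0.5842), 0.007, 20)]
side 0.1 [(np.float64(0.4177), 0.042, 54), (np.float64(0.5116), 0.009, 18), (np.float64(0.5852), 0.008, 21)]
side 0.12 [(np.float64(0.5119), 0.008, 17), (np.float64(0.586), 0.008, 18)]
side 0.14 [(np.float64(0.5133), 0.007, 17), (np.float64(0.5864), 0.009, 19)]
side 0.16 [(np.float64(0.5142), 0.008, 16)]
side 0.18 [(np.float64(0.5146), 0.007, 17)]
side 0.2 [(np.float64(0.5153), 0.008, 15)]
side 0.22 [(np.float64(0.5162), 0.008, 16)]
side 0.24 [(np.float64(0.5172), 0.008, 14)]
side 0.26 [(np.float64(0.5239), 0.019, 30)]
```

View pics/crop.png

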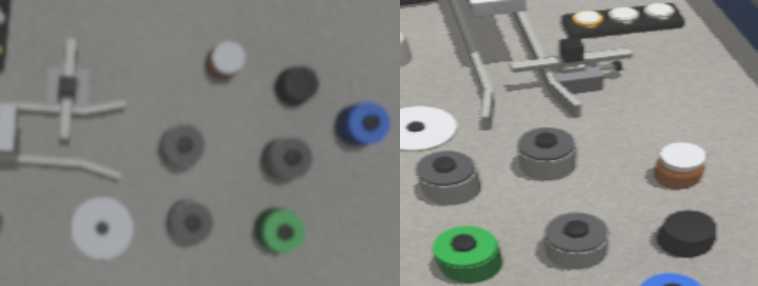

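The crop confirms the choices: three grey steel pots, distinct from the green, blue, black and amber ones, with the plug's black grip over the socket. Next I'll refine the rack origin and the plug.

```bash
python3 - <<'E'
from h import *
for n in("top","side"):
    s=np.load(n+"0.npy",allow_pickle=True).item(); q=cloud(s).reshape(-1,3)
    def sel(x,y,z): return q[(q[:,0]>x[0])&(q[:,0]<x[1])&(q[:,1]>y[0])&(q[:,1]<y[1])&(q[:,2]>z[0])&(q[:,2]<z[1])]
    g=sel((.58,.64),(-.04,.04),(.095,.115)); print(n,"grip",g.min(0),g.max(0),g.mean(0))
    b=sel((.5,.7),(-.03,.03),(.058,.07)); print("bar",b.min(0),b.max(0),np.polyfit(b[:,0],b[:,1],1))
    d=sel((.52,.57),(.03,.25),(.155,.175)); print("duct",np.sort(d[:,1])[:3],d[:,2].mean(), [sel((.4,.7),(y,y+.03),(.155,.175))[:,0].mean() for y in(.08,.2)])
    k=sel((.59,.64),(-.06,.06),(.036,.048)); print("block",k.min(0),k.max(0))
    w=sel((.6,.9),(-.2,.2),(.015,.3)); w=w[w[:,0]>.66]; print("obst y-.15..-.02 x>.68", [ (lo, sel((.68,.85),(lo,lo+.03),(.012,.3)).shape[0]) for lo in(-.15,-.12,-.09,-.06,-.03,0,.03)])
E
```

```text
top grip [ 0.59766524 -0.01157283  0.09907765] [0.62160794 0.00956658 0.11123962] [ 0.60913243 -0.0006988   0.10552071]
bar [ 0.54067986 -0.00943004  0.05943996] [0.67930091 0.00838927 0.06986428] [-0.03980226  0.02310328]
duct [0.06110419 0.06121214 0.06122192] 0.1652322659407252 [np.float64(0.5487534416185863), np.float64(0.5533780474630862)]
block [ 0.5902282  -0.03145183  0.03628221] [0.63886376 0.02953985 0.04706217]
obst y-.15..-.02 x>.68 [(-0.15, 0), (-0.12, 93), (-0.09, 152), (-0.06, 152), (-0.03, 153), (0, 146), (0.03, 140)]
side grip [ 0.59723961 -0.01405151  0.09500599] [0.62125571 0.01228714 0.11020913] [ 0.60856279 -0.00343205  0.10489199]
bar [ 0.53940391 -0.01072302  0.05804321] [0.67913261 0.00961435 0.06985267] [-0.03915329  0.02146473]
duct [0.06094388 0.06115097 0.06115977] 0.16593742793200295 [np.float64(0.5478691539997798), np.float64(0.5528713306413371)]
block [ 0.59022802 -0.05713819  0.03600499] [0.63935309 0.03085877 0.04764269]
obst y-.15..-.02 x>.68 [(-0.15, 0), (-0.12, 207), (-0.09, 231), (-0.06, 232), (-0.03, 206), (0, 191), (0.03, 181)]
```

```bash
python3 -m pendant '[[0.018,0.031,0,0,0,0.058,1],[0.018,0.031,0,0,0,0.058,1],[0.018,0.031,0,0,0,0.058,1],[0.018,0.031,0,0,0,0.058,1],[0.018,0.031,0,0,0,0.058,1],[0.018,0.031,0,0,0,0.058,1],[0.018,0.031,0,0,0,0.058,1],[0.018,0.031,0,0,0,0.058,1],[0.018,0.031,0,0,0,0.058,1],[0.018,0.031,0,0,0,0.058,1]]'
python3 -m pendant '[[0.018,0.031,0,0,0,0.058,1],[0.018,0.031,0,0,0,0.058,1],[0.018,0.031,0,0,0,0.058,1],[0.018,0.031,0,0,0,0.058,1],[0.018,0.031,0,0,0,0.058,1],[0.018,0.031,0,0,0,0.058,1],[0.018,0.031,0,0,0,0.058,1],[0.018,0.031,0,0,0,0.058,1],[0.018,0.031,0,0,0,0.058,1],[0,0,0,0,0,0,1]]'
python3 -c "
from h import *
s=monitor.sense();from scipy.spatial.transform import Rotation as R
print(R.from_quat(s['tool_rot']).as_matrix().round(3).tolist(),np.round(s['q'],2))"
```

```text
time: 0.93
tool_pos: [0.4249, -0.3174, 0.2105]
tool_rot: [0.888, 0.459, -0.0, -0.0]
wrist_force: [0.0, -0.1, 0.4]
width: 0.997
grip_force: 0.0
time: 1.77
tool_pos: [0.5889, -0.0314, 0.2107]
tool_rot: [0.737, 0.676, 0.002, -0.001]
wrist_force: [0.3, 1.0, -0.1]
width: 1.002
grip_force: 0.0
[[0.086, 0.996, 0.002], [0.996, -0.086, 0.005], [0.005, 0.001, -1.0]] [ 0.32  0.38 -0.47  1.74  0.19  1.07 -0.3 ]
```

```bash
python3 -m pendant '[[0.012,0.019,-0.01,0,0,0.02,1],[0.011,0.019,-0.03,0,0,0.02,1],[0,0,-0.03,0,0,0,1],[0,0,0,0,0,0,1],[0,0,0,0,0,0,1],[0,0,0,0,0,0,1]]'
python3 -c "
from h import *
s=monitor.sense();from scipy.spatial.transform import Rotation as R
print(R.from_quat(s['tool_rot']).as_matrix().round(3).tolist(),np.round(s['q'],2))
w=imaging.snapshot('wrist');cv2.imwrite('pics/w1.png',w['image'])
c=cloud(w).reshape(-1,3);p=c[(abs(c[:,2]-.106)<.006)&(abs(c[:,0]-.61)<.03)&(abs(c[:,1])<.03)];print(len(p),p.min(0),p.max(0))"
```

```text
time: 2.27
tool_pos: [0.61, -0.0031, 0.1418]
tool_rot: [0.728, 0.686, 0.0, 0.0]
wrist_force: [-0.5, -1.2, 1.2]
width: 1.0
grip_force: 0.0
[[0.059, 0.998, 0.001], [0.998, -0.059, -0.0], [-0.0, 0.001, -1.0]] [ 0.24  0.48 -0.45  1.76  0.25  0.96 -0.37]
1245 [ 0.59748245 -0.01206483  0.10015638] [0.62175549 0.01199564 0.10744186]
```

View pics/w1.png

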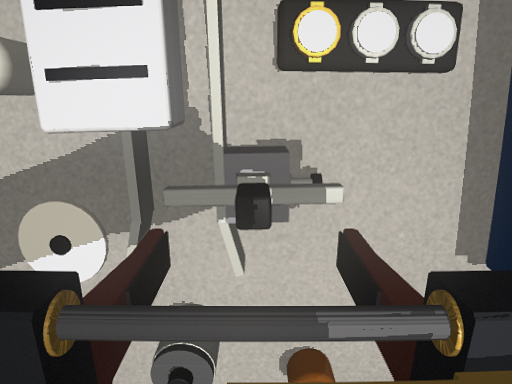

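The wrist view shows the plug's black grip at (253,205), midway between the fingers (154 and 352), with the bar horizontal under it. Descend and grip.

```bash
python3 -m pendant '[[0,0.003,-0.02,0,0,0.018,1],[0,0,-0.02,0,0,0,1],[0,0,-0.007,0,0,0,1],[0,0,0,0,0,0,0],[0,0,0,0,0,0,0],[0,0,0,0,0,0,0],[0,0,0,0,0,0,0],[0,0,0,0,0,0,0],[0,0,0,0,0,0,0]]'
```

```text
time: 3.07
tool_pos: [0.61, 0.0009, 0.0944]
tool_rot: [0.721, 0.693, 0.0, 0.0]
wrist_force: [0.7, -0.1, 0.6]
width: 0.582
grip_force: 0.0
```

```bash
python3 -m pendant '[[0,0,0,0,0,0,0],[0,0,0,0,0,0,0],[0,0,0,0,0,0,0],[0,0,0,0,0,0,0],[0,0,0,0,0,0,0],[0,0,0,0,0,0,0],[0,0,0,0,0,0,0]]'
```

```text
time: 3.65
tool_pos: [0.6126, 0.0009, 0.0951]
tool_rot: [0.721, 0.693, 0.002, 0.002]
wrist_force: [2.0, 0.2, 6.9]
width: 0.053
grip_force: 3.1
```

```bash
python3 -c "
from h import *
s=monitor.sense();print(s['width'],s['grip_force'],s['wrist_force'])
w=imaging.snapshot('wrist');t=imaging.snapshot('side')
cv2.imwrite('pics/g1.png',np.hstack([cv2.resize(w['image'],(400,300)),cv2.resize(t['image'][130:220,200:320],(400,300))]))"
```

```text
0.052802369525965086 3.140615299344063 [2.03637369 0.1797053  6.88496425]
```

View pics/g1.png

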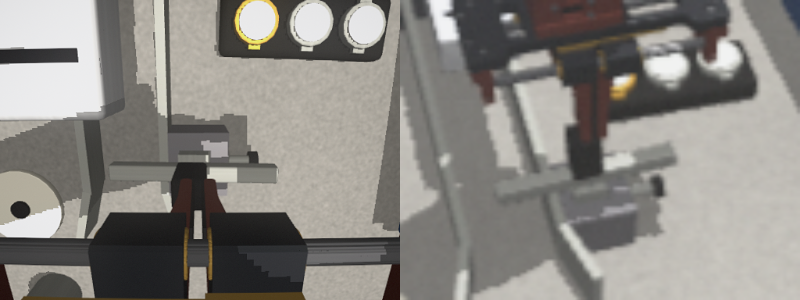

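```bash
python3 -c "
from h import *
for n in ('side','top'):
    t=imaging.snapshot(n);c=cloud(t)
    if n=='side':
        for v in range(165,196,3): print(v,[ (c[v,u]*1000).round().astype(int).tolist()+t['image'][v,u].tolist() for u in (254,257,260)])
    q=c.reshape(-1,3)
    for z in(.075,.085,.095,.105,.115,.13):
        p=q[(abs(q[:,2]-z)<.005)&(abs(q[:,0]-.61)<.05)&(abs(q[:,1])<.05)]
        if len(p): print(n,z,len(p),p.min(0).round(3),p.max(0).round(3))
"
```

```text
165 [[603, -9, 135, 53, 53, 76], [610, -9, 132, 51, 54, 64], [617, -10, 131, 52, 55, 77]]
168 [[603, -9, 124, 55, 56, 72], [611, -8, 120, 52, 54, 65], [617, -10, 120, 53, 55, 79]]
171 [[603, -8, 112, 53, 55, 66], [610, -8, 109, 52, 54, 68], [618, -9, 109, 89, 94, 109]]
174 [[602, -9, 103, 51, 51, 51], [609, -12, 104, 51, 51, 51], [643, 72, 0, 118, 122, 124]]
177 [[602, -9, 91, 51, 51, 53], [609, -14, 94, 55, 53, 52], [618, -9, 86, 80, 81, 81]]
180 [[602, -11, 82, 51, 51, 52], [609, -12, 80, 52, 53, 53], [617, -12, 79, 72, 74, 73]]
183 [[602, -11, 71, 54, 55, 56], [611, -5, 61, 89, 91, 92], [618, -7, 60, 98, 101, 101]]
186 [[603, -5, 51, 125, 131, 130], [610, -11, 56, 127, 130, 130], [617, -11, 53, 128, 135, 134]]
189 [[601, -11, 47, 102, 104, 104], [609, -11, 44, 101, 104, 105], [616, -14, 45, 101, 105, 105]]
192 [[600, -17, 43, 109, 108, 109], [607, -19, 42, 108, 107, 108], [614, -21, 42, 142, 139, 140]]
195 [[597, -28, 45, 130, 127, 131], [603, -31, 46, 131, 127, 129], [612, -28, 39, 104, 102, 104]]
side 0.075 44 [ 0.595 -0.013  0.07 ] [0.658 0.003 0.079]
side 0.085 31 [ 0.594 -0.013  0.08 ] [0.618 0.01  0.09 ]
side 0.095 27 [ 0.594 -0.014  0.09 ] [0.614 0.008 0.1  ]
side 0.105 63 [ 0.593 -0.013  0.1  ] [0.618 0.011 0.11 ]
side 0.115 20 [ 0.603 -0.01   0.11 ] [0.62 0.01 0.12]
side 0.13 25 [ 0.603 -0.012  0.125] [0.62  0.01  0.135]
```

```bash
python3 -c "
from h import *
print(r.nose_length,[a for a in dir(r) if a[0]!='_'])
s=monitor.sense();print(s)
w=imaging.snapshot('wrist');T=w['pose'];print(T.round(3))
"
```

```text
0.025 ['IKError', 'finish_job', 'nose_length']
{'time': 3.85, 'q': array([ 0.22640275,  0.53869119, -0.44137466,  1.79077598,  0.29108169,
        0.87090373, -0.38848615]), 'joint_velocities': array([ 3.33848199e-04,  1.60097488e-03, -1.02232157e-04,  4.90130425e-04,
       -8.54670002e-05, -1.74772767e-03, -1.18776481e-03]), 'effort': array([-2.40653828e-01, -5.13948941e+01, -5.12244746e+00, -1.74130386e+01,
       -5.95031474e-01,  1.56308077e+00, -2.25577205e-03]), 'tool_pos': array([0.61234095, 0.00098883, 0.09520865]), 'tool_rot': array([0.72118333, 0.69273859, 0.00218934, 0.0017517 ]), 'wrist_force': array([ 4.86012906, -0.61551832,  4.43762244]), 'wrist_torque': array([-0.12956378, -1.27562517, -0.02397667]), 'grip_force': 2.993902124799206, 'width': 0.004198154884367021}
[[ 0.999 -0.04  -0.005  0.614]
 [-0.04  -0.961 -0.274  0.076]
 [ 0.006  0.274 -0.962  0.269]
 [ 0.     0.     0.     1.   ]]
```

```bash
python3 -m pendant '[[0,0,0,0,0,0,1],[0,0,0,0,0,0,1],[0,0,0,0,0,0,1],[0,0,0,0,0,0,1],[0,0,0,0,0,0,1],[0,0,0,0,0,0,1],[0,0,0,0,0,0,1],[0,0,0,0,0,0,1],[0,0,0,0,0,0,1]]'
python3 -c "
from h import *
s=monitor.sense();print(s['tool_pos'],s['width'])
w=imaging.snapshot('wrist');t=imaging.snapshot('side')
for S in(w,t):
    c=cloud(S).reshape(-1,3);i=S['image'].reshape(-1,3).astype(int)
    m=(i[:,2]-i[:,0]>12)&(i[:,2]<140)&(abs(c[:,1])<.04)&(abs(c[:,0]-.61)<.09)&(c[:,2]>.03)
    for sd in(-1,1):
        p=c[m&(sd*(c[:,0]-.61)>0)]
        if len(p): print(len(p),p.min(0).round(3),p.max(0).round(3))
cv2.imwrite('pics/g2.png',np.hstack([cv2.resize(w['image'],(400,300)),cv2.resize(t['image'][130:220,200:320],(400,300))]))"
```

```text
time: 4.65
tool_pos: [0.6089, 0.0008, 0.0931]
tool_rot: [0.721, 0.693, -0.001, -0.0]
wrist_force: [0.0, -0.4, -1.2]
width: 0.649
grip_force: 0.0
[0.60890524 0.00076609 0.09312251] 0.6491531020301018
3765 [ 0.535 -0.01   0.067] [0.61  0.035 0.212]
5348 [ 0.61  -0.012  0.065] [0.683 0.033 0.214]
554 [ 0.522 -0.038  0.106] [0.61  0.036 0.489]
339 [ 0.61  -0.04   0.109] [0.693 0.039 0.496]
```

View pics/g2.png

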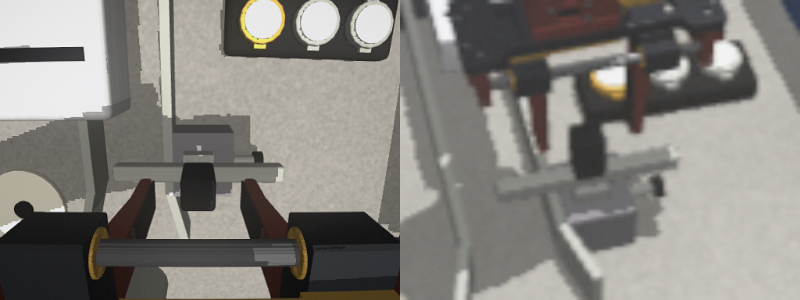

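```bash
python3 -c "
from h import *
t=imaging.snapshot('side');c=cloud(t)
for u in(240,242,244,270,272):
  for v in range(163,182,2): print(u,v,(c[v,u]*1000).round().astype(int),t['image'][v,u])
w=imaging.snapshot('wrist');c=cloud(w)
for u,v in((190,234),(193,232),(188,240),(316,234),(313,232),(320,240)): print(u,v,(c[v,u]*1000).round(),w['image'][v,u])
"
```

```text
240 163 [569  -7 150] [52 55 79]
240 165 [569  -7 143] [54 58 79]
240 167 [569  -8 137] [54 56 78]
240 169 [569  -8 130] [56 60 85]
240 171 [568  -8 124] [53 56 76]
240 173 [568  -8 116] [63 66 82]
240 175 [568  -7 107] [105 110 119]
240 177 [580  46  37] [ 98 102 101]
240 179 [580  46  29] [83 85 85]
240 181 [571   8  67] [100 104 104]
242 163 [574  -8 150] [55 57 76]
242 165 [574  -7 142] [56 59 75]
242 167 [574  -8 136] [55 57 79]
242 169 [573  -9 129] [54 57 79]
242 171 [573  -7 120] [54 58 81]
242 173 [573  -9 116] [57 59 81]
242 175 [573  -8 107] [ 97 102 116]
242 177 [584  40  42] [129 135 133]
242 179 [582  34  41] [123 127 126]
242 181 [576   9  65] [130 134 133]
244 163 [611 121   3] [168 176 178]
244 165 [609 114   3] [172 178 181]
244 167 [607 107   2] [162 167 170]
244 169 [605 102   0] [160 165 168]
244 171 [604  96  -1] [161 166 169]
244 173 [601  87   1] [164 170 174]
244 175 [ 422 -646  864] [181 188 191]
244 177 [598  75  -1] [167 171 174]
244 179 [595  65   2] [140 144 145]
244 181 [580   5  68] [127 132 130]
270 163 [643  -9 129] [52 52 58]
270 165 [642 -11 124] [
[... 170 characters left out ...]
[153 158 161]
270 177 [646  -2  69] [134 138 138]
270 179 [645  -7  67] [136 141 142]
270 181 [645  -8  60] [102 105 105]
272 163 [647 -11 130] [56 59 80]
272 165 [647 -11 122] [57 61 81]
272 167 [647 -12 116] [56 60 81]
272 169 [648 -10 107] [56 61 80]
272 171 [678  74  -2] [175 181 185]
272 173 [675  64   2] [182 188 191]
272 175 [654   4  67] [157 162 164]
272 177 [651  -3  68] [135 139 138]
272 179 [650  -8  66] [126 130 130]
272 181 [649  -9  60] [101 104 104]
190 234 [554. -32.  -0.] [ 96 102 105]
193 232 [571.  -4.  66.] [100 107 107]
188 240 [552. -38.  -1.] [169 180 184]
316 234 [661. -37.  -1.] [164 173 178]
313 232 [647.  -8.  64.] [104 112 111]
320 240 [643.   5. 108.] [78 82 84]
```

The images show the fingertips at z ≈ 0.105 with the reported TCP at 0.093–0.095. The tips are therefore about 11 mm above the TCP, not 25 mm below it, and the fingers closed on the edge of the grip's top. The plug hasn't moved. From here on I use tip = TCP + 11 mm, which means going 35 mm lower.

```bash
python3 -m pendant '[[0,0,-0.012,0,0,0,1],[0,0,-0.012,0,0,0,1],[0,0,-0.010,0,0,0,1],[0,0,0,0,0,0,0],[0,0,0,0,0,0,0],[0,0,0,0,0,0,0],[0,0,0,0,0,0,0],[0,0,0,0,0,0,0],[0,0,0,0,0,0,0],[0,0,0,0,0,0,0]]'
python3 -m pendant '[[0,0,0,0,0,0,0],[0,0,0,0,0,0,0],[0,0,0,0,0,0,0],[0,0,0,0,0,0,0]]'
```

```text
time: 5.68
tool_pos: [0.6098, 0.0009, 0.06]
tool_rot: [0.721, 0.693, 0.0, 0.0]
wrist_force: [0.5, -0.7, -0.6]
width: 0.508
grip_force: 0.0
time: 6.02
tool_pos: [0.6096, 0.0008, 0.0597]
tool_rot: [0.721, 0.693, 0.0, 0.0]
wrist_force: [0.3, 0.6, 0.3]
width: 0.276
grip_force: 30.0
```

```bash
python3 -m pendant '[[0,0,0.005,0,0,0,0],[0,0,0.006,0,0,0,0],[0,0,0.006,0,0,0,0],[0,0,0.008,0,0,0,0],[0,0,0.010,0,0,0,0],[0,0,0.010,0,0,0,0],[0,0,0.010,0,0,0,0],[0,0,0.010,0,0,0,0],[0,0,0.005,0,0,0,0],[0,0,0,0,0,0,0]]'
python3 -c "
from h import *
t=imaging.snapshot('side');q=cloud(t).reshape(-1,3);p=q[(abs(q[:,0]-.61)<.1)&(abs(q[:,1])<.025)&(q[:,2]>.05)&(q[:,2]<.16)&((abs(q[:,0]-.56)<.025)|(abs(q[:,0]-.66)<.025))];print(np.histogram(p[:,2],bins=np.arange(.05,.17,.01)))"
```

```text
time: 6.85
tool_pos: [0.6105, 0.001, 0.1316]
tool_rot: [0.721, 0.693, 0.001, 0.001]
wrist_force: [0.7, -0.6, -0.9]
width: 0.276
grip_force: 30.0
(array([  0,   0,   0,   0,   0,   0,   0,  40, 209,  34,   0]), array([0.05, 0.06, 0.07, 0.08, 0.09, 0.1 , 0.11, 0.12, 0.13, 0.14, 0.15,
       0.16]))
```

The plug is out, with its bar now at 0.12–0.14 m. Carry it to (0.715,-0.10) and set it down.

```bash
python3 -m pendant '[[0.02,-0.02,0,0,0,0,0],[0.03,-0.03,0,0,0,0,0],[0.03,-0.03,0,0,0,0,0],[0.024,-0.021,0,0,0,0,0],[0,0,-0.02,0,0,0,0],[0,0,-0.02,0,0,0,0],[0,0,-0.02,0,0,0,0],[0,0,-0.010,0,0,0,0],[0,0,-0.004,0,0,0,0],[0,0,0,0,0,0,0]]'
```

```text
time: 7.73
tool_pos: [0.7115, -0.0989, 0.0548]
tool_rot: [0.721, 0.693, -0.001, -0.001]
wrist_force: [0.2, 0.3, -1.8]
width: 0.271
grip_force: 30.0
```

```bash
python3 -m pendant '[[0,0,-0.001,0,0,0,0],[0,0,-0.001,0,0,0,0],[0,0,-0.001,0,0,0,0],[0,0,0,0,0,0,0]]'
```

```text
time: 8.07
tool_pos: [0.7131, -0.099, 0.0538]
tool_rot: [0.721, 0.693, 0.0, 0.001]
wrist_force: [-1.0, 0.6, 4.6]
width: 0.271
grip_force: 30.0
```

Contact with the bench (4.6 N up). Release, then rise straight up once the fingers have opened.

```bash
python3 -m pendant '[[0,0,0,0,0,0,1],[0,0,0,0,0,0,1],[0,0,0,0,0,0,1],[0,0,0,0,0,0,1],[0,0,0,0,0,0,1],[0,0,0.02,0,0,0,1],[0,0,0.03,0,0,0,1],[0,0,0.04,0,0,0,1],[0,0,0,0,0,0,1],[0,0,0,0,0,0,1]]'
python3 -c "
from h import *
t=imaging.snapshot('side');q=cloud(t).reshape(-1,3);p=q[(abs(q[:,0]-.713)<.1)&(abs(q[:,1]+.099)<.04)&(q[:,2]>.02)&(q[:,2]<.115)];print(np.histogram(p[:,2],bins=np.arange(.02,.12,.01)),p[p[:,2]>.09].mean(0))
b=p[(p[:,2]>.052)&(p[:,2]<.064)];print(b.min(0),b.max(0))"
```

```text
time: 8.9
tool_pos: [0.7146, -0.0991, 0.1459]
tool_rot: [0.721, 0.693, 0.002, 0.002]
wrist_force: [-0.0, 0.7, -1.0]
width: 0.98
grip_force: 0.0
(array([ 13,  25,  67, 161, 191,  31,  31,  56,  54]), array([0.02, 0.03, 0.04, 0.05, 0.06, 0.07, 0.08, 0.09, 0.1 , 0.11])) [ 0.71091606 -0.10265018  0.09898912]
[ 0.64234342 -0.10982527  0.05204428] [ 0.78286375 -0.09150807  0.06394229]
```

```bash
python3 -m pendant '[[-0.03,-0.011,0,0,0,0,1],[-0.03,-0.011,0,0,0,0,1],[-0.03,-0.011,0,0,0,0,1],[-0.03,-0.011,0,0,0,0,1],[-0.03,-0.011,0,0,0,0,1],[-0.028,-0.012,0,0,0,0,1],[0,0,0,0,0,0,1],[0,0,0,0,0,0,1]]'
cat > pots.py <<'E'
from h import *
for n in("wrist","side"):
    t=imaging.snapshot(n);q=cloud(t).reshape(-1,3);i=t['image'].reshape(-1,3).astype(int)
    for P in((.535,-.166),(.43,-.178),(.5225,-.3135)):
        d=np.linalg.norm(q[:,:2]-P,axis=1); k=q[(d<.03)&(q[:,2]>.077)&(q[:,2]<.09)]
        l=q[(d<.045)&(abs(q[:,2]-.07)<.006)]
        if len(k)>8 : print(n,P,"knob",k.mean(0).round(4),((k.min(0)+k.max(0))/2).round(4),len(k),"lid mid",((l.min(0)+l.max(0))/2).round(4),np.ptp(l,axis=0).round(3))
E
python3 pots.py
```

```text
time: 9.62
tool_pos: [0.5322, -0.1673, 0.1414]
tool_rot: [0.722, 0.692, -0.001, -0.001]
wrist_force: [0.4, 0.0, -0.1]
width: 1.0
grip_force: 0.0
wrist (0.535, -0.166) knob [ 0.5352 -0.1628  0.0834] [ 0.5354 -0.1636  0.0814] 703 lid mid [ 0.5352 -0.1639  0.0699] [0.057 0.057 0.012]
wrist (0.43, -0.178) knob [ 0.4308 -0.1761  0.0829] [ 0.4299 -0.1769  0.0812] 693 lid mid [ 0.4296 -0.1773  0.07  ] [0.058 0.056 0.012]
wrist (0.5225, -0.3135) knob [ 0.5228 -0.31    0.0826] [ 0.5224 -0.3121  0.0812] 483 lid mid [ 0.5227 -0.3151  0.07  ] [0.056 0.047 0.012]
side (0.535, -0.166) knob [ 0.5348 -0.1648  0.0841] [ 0.535  -0.1627  0.0829] 79 lid mid [ 0.535  -0.1629  0.0697] [0.057 0.057 0.011]
side (0.43, -0.178) knob [ 0.4294 -0.1783  0.0845] [ 0.4295 -0.1771  0.0829] 82 lid mid [ 0.4293 -0.1774  0.0701] [0.056 0.059 0.012]
side (0.5225, -0.3135) knob [ 0.5216 -0.3132  0.0843] [ 0.5219 -0.3117  0.0826] 98 lid mid [ 0.522  -0.3119  0.0699] [0.057 0.058 0.012]
```

```bash
python3 -m pendant '[[0.002,0.003,-0.03,0,0,0,1],[0,0,-0.03,0,0,0,1],[0,0,-0.03,0,0,0,1],[0,0,-0.013,0,0,0,1],[0,0,0,0,0,0,1],[0,0,0,0,0,0,0],[0,0,0,0,0,0,0],[0,0,0,0,0,0,0],[0,0,0,0,0,0,0],[0,0,0,0,0,0,0]]'
python3 -m pendant '[[0,0,0,0,0,0,0],[0,0,0,0,0,0,0]]'
```

```text
time: 10.55
tool_pos: [0.5373, -0.1634, 0.0409]
tool_rot: [0.721, 0.693, 0.0, 0.001]
wrist_force: [-0.5, 0.3, 5.2]
width: 0.675
grip_force: 30.0
time: 10.72
tool_pos: [0.5373, -0.1634, 0.0409]
tool_rot: [0.721, 0.693, 0.0, 0.001]
wrist_force: [-1.8, -0.2, 6.4]
width: 0.674
grip_force: 30.0
```

```bash
python3 -m pendant '[[0.0005,0.012,0,0,0,0,0],[0.0008,0.02,0,0,0,0,0],[0.0008,0.02,0,0,0,0,0],[0.0008,0.02,0,0,0,0,0],[0.0008,0.02,0,0,0,0,0],[0,0,0,0,0,0,0],[0,0,0,0,0,0,0]]'
python3 -c "
from h import *
s=monitor.sense();T=s['tool_pos'];print(T,s['wrist_force'])
for n in('wrist','side'):
    t=imaging.snapshot(n);q=cloud(t).reshape(-1,3)
    k=q[(np.linalg.norm(q[:,:2]-T[:2],axis=1)<.02)&(abs(q[:,2]-.083)<.007)]
    if len(k):print(n,len(k),k.mean(0).round(4),((k.min(0)+k.max(0))/2).round(4))
    for y in(-.08,-.06,-.02):
        for x in(.507,.582):
            p=q[(abs(q[:,1]-y)<.01)&(abs(q[:,0]-x)<.02)&(abs(q[:,2]-.04)<.004)]
            if len(p)>3:print(n,y,p[:,0].mean().round(4),len(p))
"
```

```text
time: 11.3
tool_pos: [0.5417, -0.0688, 0.0409]
tool_rot: [0.72, 0.694, 0.002, 0.0]
wrist_force: [-0.2, 2.5, 5.2]
width: 0.671
grip_force: 30.0
[ 0.54167238 -0.06883178  0.04088359] [-0.15363942  2.53567532  5.21961711]
wrist 1942 [ 0.5414 -0.0672  0.0829] [ 0.5413 -0.0687  0.0807]
wrist -0.08 0.49 91
wrist -0.08 0.5926 198
wrist -0.06 0.4964 513
wrist -0.06 0.5873 555
wrist -0.02 0.5073 652
wrist -0.02 0.5887 1847
side 70 [ 0.5402 -0.0717  0.0839] [ 0.5402 -0.0712  0.0825]
side -0.08 0.4985 21
side -0.08 0.5854 20
side -0.06 0.4951 24
side -0.06 0.5895 19
side -0.02 0.5825 11
```

```bash
python3 -m pendant '[[0.0007,0.016,0,0,0,0,0],[0.0007,0.017,0,0,0,0,0],[0.0007,0.017,0,0,0,0,0],[0.0007,0.017,0,0,0,0,0],[0.0006,0.015,0,0,0,0,0],[0,0,0,0,0,0,0],[0,0,0,0,0,0,0]]'
```

```text
time: 11.98
tool_pos: [0.5448, 0.012, 0.0406]
tool_rot: [0.721, 0.693, 0.001, 0.0]
wrist_force: [-1.6, 2.4, 8.2]
width: 0.671
grip_force: 30.0
```

```bash
python3 -m pendant '[[0,0,0,0,0,0,1],[0,0,0,0,0,0,1],[0,0,0,0,0,0,1],[0,0,0,0,0,0,1],[0,0,0.02,0,0,0,1],[0,0,0.03,0,0,0,1],[-0.005,-0.01,0.01,0,0,0,1],[-0.022,-0.033,0,0,0,0,1],[-0.022,-0.033,0,0,0,0,1],[-0.022,-0.033,0,0,0,0,1]]'
python3 -m pendant '[[-0.022,-0.033,0,0,0,0,1],[-0.022,-0.033,0,0,0,0,1],[0,-0.012,0,0,0,0,1],[0,0,0,0,0,0,1],[0,0,0,0,0,0,1]]'
cat > at.py <<'E'
from h import *
import sys
P=np.array([float(v) for v in sys.argv[1:3]])
s=monitor.sense();print(s["tool_pos"].round(4))
for n in('wrist','side','top'):
    t=imaging.snapshot(n);q=cloud(t).reshape(-1,3)
    k=q[(np.linalg.norm(q[:,:2]-P,axis=1)<.03)&(abs(q[:,2]-.083)<.006)]
    if len(k):print(n,"knob at",len(k),((k.min(0)+k.max(0))/2).round(4))
    k=q[(abs(q[:,0]-.548)<.03)&(q[:,1]>-.09)&(q[:,1]<.06)&(abs(q[:,2]-.083)<.006)]
    if len(k):print(n,"lane knobs",len(k),k.min(0).round(3),k.max(0).round(3))
E
python3 at.py 0.4296 -0.1773
```

```text
time: 12.82
tool_pos: [0.4716, -0.0993, 0.0998]
tool_rot: [0.721, 0.693, 0.0, 0.0]
wrist_force: [0.4, -1.2, 0.2]
width: 1.0
grip_force: 0.0
time: 13.23
tool_pos: [0.4284, -0.1768, 0.0997]
tool_rot: [0.722, 0.692, 0.0, 0.0]
wrist_force: [1.0, -0.5, 0.7]
width: 1.0
grip_force: 0.0
[ 0.4284 -0.1768  0.0997]
wrist knob at 977 [ 0.4291 -0.1769  0.0814]
side knob at 82 [ 0.4295 -0.177   0.0826]
side lane knobs 65 [ 0.533 -0.001  0.077] [0.554 0.023 0.089]
top lane knobs 57 [ 0.524 -0.     0.077] [0.553 0.021 0.089]
```

```bash
python3 -m pendant '[[0.001,0,-0.03,0,0,0,1],[0,0,-0.028,0,0,0,1],[0,0,0,0,0,0,1],[0,0,0,0,0,0,0],[0,0,0,0,0,0,0],[0,0,0,0,0,0,0],[0,0,0,0,0,0,0],[0,0,0,0,0,0,0],[0,0,0,0,0,0,0],[0,0,0,0,0,0,0]]'
python3 -m pendant '[[0.01,0,0,0,0,0,0],[0.018,0,0,0,0,0,0],[0.02,0.005,0,0,0,0,0],[0.02,0.01,0,0,0,0,0],[0.02,0.01,0,0,0,0,0],[0.016,0.012,0,0,0,0,0],[0.008,0.02,0,0,0,0,0],[0,0.02,0,0,0,0,0],[0,0,0,0,0,0,0],[0,0,0,0,0,0,0]]'
python3 at.py 0.5415 -0.1
```

```text
time: 14.22
tool_pos: [0.4304, -0.1763, 0.0427]
tool_rot: [0.721, 0.693, 0.0, 0.001]
wrist_force: [-1.2, 0.4, 7.1]
width: 0.673
grip_force: 30.0
time: 15.05
tool_pos: [0.5429, -0.0972, 0.0427]
tool_rot: [0.72, 0.694, 0.001, 0.0]
wrist_force: [0.5, 4.0, 7.8]
width: 0.675
grip_force: 30.0
[ 0.5429 -0.0972  0.0427]
wrist knob at 2043 [ 0.5328 -0.0981  0.083 ]
wrist lane knobs 2354 [ 0.534 -0.09   0.077] [0.578 0.013 0.089]
side knob at 70 [ 0.532  -0.0993  0.0831]
side lane knobs 2 [ 0.54  -0.09   0.083] [ 0.545 -0.089  0.087]
top lane knobs 54 [ 0.535 -0.     0.079] [0.553 0.021 0.087]
```

```bash
sed -i 's/axis=1)<.03/axis=1)<.02/' at.py; python3 -m pendant '[[-0.0025,0,0,0,0,0,0],[0,0,0,0,0,0,0],[0,0,0,0,0,0,0]]'; python3 at.py 0.5405 -0.0972
```

```text
time: 15.45
tool_pos: [0.5402, -0.1002, 0.0426]
tool_rot: [0.722, 0.692, 0.001, 0.001]
wrist_force: [1.8, 1.2, 5.2]
width: 0.674
grip_force: 30.0
[ 0.5402 -0.1002  0.0426]
wrist knob at 1842 [ 0.5398 -0.1013  0.0814]
wrist lane knobs 1485 [ 0.534 -0.09   0.077] [0.578 0.01  0.089]
side knob at 70 [ 0.5392 -0.1012  0.0824]
top lane knobs 56 [ 0.535 -0.     0.077] [0.553 0.031 0.089]
```

```bash
python3 -m pendant '[[0.0006,0.014,0,0,0,0,0],[0.0006,0.014,0,0,0,0,0],[0.0006,0.014,0,0,0,0,0],[0.0006,0.014,0,0,0,0,0],[0.0006,0.014,0,0,0,0,0],[0.0006,0.014,0,0,0,0,0],[0.0006,0.014,0,0,0,0,0],[0.0006,0.014,0,0,0,0,0],[0,0,0,0,0,0,0],[0,0,0,0,0,0,0]]'
```

```text
time: 16.43
tool_pos: [0.5443, 0.0131, 0.0423]
tool_rot: [0.721, 0.693, 0.001, 0.0]
wrist_force: [-0.8, 4.0, 7.3]
width: 0.67
grip_force: 30.0
```

```bash
python3 -m pendant '[[0,0,0,0,0,0,1],[0,0,0,0,0,0,1],[0,0,0,0,0,0,1],[0,0,0,0,0,0,1],[0,0,0.02,0,0,0,1],[0,0,0.03,0,0,0,1],[0,-0.01,0.01,0,0,0,1],[-0.002,-0.035,0,0,0,0,1],[-0.002,-0.035,0,0,0,0,1],[-0.003,-0.035,0,0,0,0,1]]'
python3 -m pendant '[[-0.003,-0.035,0,0,0,0,1],[-0.003,-0.035,0,0,0,0,1],[-0.003,-0.035,0,0,0,0,1],[-0.003,-0.035,0,0,0,0,1],[-0.003,-0.035,0,0,0,0,1],[0,-0.034,0,0,0,0,1],[0,0,0,0,0,0,1],[0,0,0,0,0,0,1]]'
python3 at.py 0.5222 -0.312
```

```text
time: 17.27
tool_pos: [0.5367, -0.1036, 0.1019]
tool_rot: [0.721, 0.693, 0.0, 0.0]
wrist_force: [0.2, 0.8, -0.8]
width: 1.0
grip_force: 0.0
time: 17.93
tool_pos: [0.5205, -0.314, 0.101]
tool_rot: [0.723, 0.691, -0.001, -0.0]
wrist_force: [0.9, 0.0, 0.5]
width: 1.007
grip_force: 0.0
[ 0.5205 -0.314   0.101 ]
wrist knob at 978 [ 0.5225 -0.3124  0.0814]
side knob at 100 [ 0.5221 -0.3125  0.0826]
top knob at 28 [ 0.5172 -0.3123  0.0829]
top lane knobs 55 [ 0.534 -0.     0.08 ] [0.553 0.021 0.089]
```

```bash
python3 -m pendant '[[0.001,0.001,-0.03,0,0,0,1],[0,0,-0.028,0,0,0,1],[0,0,0,0,0,0,1],[0,0,0,0,0,0,0],[0,0,0,0,0,0,0],[0,0,0,0,0,0,0],[0,0,0,0,0,0,0],[0,0,0,0,0,0,0],[0,0,0,0,0,0,0],[0,0,0,0,0,0,0]]'
python3 -m pendant '[[0.001,0.012,0,0,0,0,0],[0.002,0.025,0,0,0,0,0],[0.002,0.025,0,0,0,0,0],[0.002,0.025,0,0,0,0,0],[0.002,0.025,0,0,0,0,0],[0.002,0.025,0,0,0,0,0],[0.002,0.025,0,0,0,0,0],[0.002,0.025,0,0,0,0,0],[0.002,0.022,0,0,0,0,0],[0,0,0,0,0,0,0]]'
python3 -m pendant '[[0,0,0,0,0,0,0],[0,0,0,0,0,0,0]]'
python3 at.py 0.5405 -0.1
```

```text
time: 18.92
tool_pos: [0.5236, -0.3104, 0.045]
tool_rot: [0.721, 0.693, 0.0, 0.001]
wrist_force: [-1.1, 1.2, 6.8]
width: 0.673
grip_force: 30.0
time: 19.75
tool_pos: [0.5418, -0.0952, 0.0451]
tool_rot: [0.719, 0.695, 0.002, 0.0]
wrist_force: [-1.9, 8.7, 17.3]
width: 0.666
grip_force: 30.0
time: 19.92
tool_pos: [0.5417, -0.099, 0.0451]
tool_rot: [0.72, 0.694, 0.002, 0.001]
wrist_force: [0.1, 3.8, 8.2]
width: 0.669
grip_force: 30.0
[ 0.5417 -0.099   0.0451]
wrist knob at 1788 [ 0.5414 -0.1011  0.0813]
wrist lane knobs 1749 [ 0.533 -0.09   0.077] [0.578 0.011 0.089]
side knob at 71 [ 0.5409 -0.101   0.0829]
side lane knobs 1 [ 0.542 -0.09   0.084] [ 0.542 -0.09   0.084]
top lane knobs 56 [0.535 0.    0.078] [0.553 0.021 0.089]
```

```bash
python3 -m pendant '[[-0.0006,0.014,0,0,0,0,0],[0.0005,0.014,0,0,0,0,0],[0.0005,0.014,0,0,0,0,0],[0.0006,0.014,0,0,0,0,0],[0.0006,0.014,0,0,0,0,0],[0.0006,0.014,0,0,0,0,0],[0.0006,0.014,0,0,0,0,0],[0.0006,0.014,0,0,0,0,0],[0,0,0,0,0,0,0],[0,0,0,0,0,0,0]]'
```

```text
time: 20.9
tool_pos: [0.5447, 0.0123, 0.0449]
tool_rot: [0.721, 0.693, 0.002, 0.001]
wrist_force: [-0.1, 4.7, 8.2]
width: 0.67
grip_force: 30.0
```

```bash
python3 -m pendant '[[0,0,0,0,0,0,1],[0,0,0,0,0,0,1],[0,0,0,0,0,0,1],[0,0,0,0,0,0,1],[0,0,0.02,0,0,0,1],[0,0,0.03,0,0,0,1],[0,-0.01,0.02,0,0,0,0],[-0.001,-0.03,0.01,0,0,0,0],[-0.001,-0.03,0,0,0,0,0],[-0.002,-0.03,0,0,0,0,0]]'
python3 -m pendant '[[0,0,0,0.1,-0.004,0,0],[0,0,0,0.1,-0.004,0,0],[0,0,0,0.1,-0.004,0,0],[0,0,0,0.1,-0.004,0,0],[0,0,0,0.1,-0.004,0,0],[0,0,0,0.1,-0.004,0,0],[0,0,0,0.1,-0.004,0,0],[0,0,0,0,0,0,0],[0,0,0,0,0,0,0]]'
python3 -c "
from h import *
from scipy.spatial.transform import Rotation as R
s=monitor.sense();M=R.from_quat(s['tool_rot']).as_matrix();print(M.round(3).tolist(),s['q'].round(2))
P=s['tool_pos']
for n in('side','wrist'):
    t=imaging.snapshot(n);q=(cloud(t).reshape(-1,3)-P)@M;i=t['image'].reshape(-1,3).astype(int)
    k=q[(abs(q[:,0])<.03)&(abs(q[:,1])<.03)&(q[:,2]<.02)&(q[:,2]>-.08)]
    print(n,len(k),np.histogram(k[:,2],bins=np.arange(-.08,.021,.01))[0],k.min(0).round(3) if len(k) else '',k.max(0).round(3) if len(k) else '')
    q=cloud(t).reshape(-1,3);k=q[(abs(q[:,0]-.548)<.02)&(q[:,1]>-.09)&(q[:,1]<.06)&(abs(q[:,2]-.083)<.006)]
    if len(k):print(n,'lane knobs',len(k),k.min(0).round(3),k.max(0).round(3))
cv2.imwrite('pics/l1.png',cv2.resize(imaging.snapshot('side')['image'],(640,480)))
"
```

```text
time: 21.73
tool_pos: [0.5398, -0.0904, 0.1246]
tool_rot: [0.721, 0.693, 0.001, 0.001]
wrist_force: [0.1, 0.3, -0.7]
width: 0.74
grip_force: 0.0
time: 22.48
tool_pos: [0.5386, -0.0906, 0.1222]
tool_rot: [0.679, 0.649, 0.247, -0.238]
wrist_force: [-0.3, 0.7, 0.2]
width: 0.051
grip_force: 0.0
[[0.035, 0.999, 0.026], [0.764, -0.043, 0.644], [0.644, -0.003, -0.765]] [ 0.88  0.66 -0.6   1.8  -0.36  1.03  0.52]
side 0 [0 0 0 0 0 0 0 0 0 0]  
wrist 2182 [  2 283 524 510 377 281 205   0   0   0] [ 0.006 -0.012 -0.07 ] [ 0.014  0.012 -0.011]
wrist lane knobs 592 [ 0.533 -0.002  0.077] [0.555 0.06  0.086]
```

View pics/l1.png

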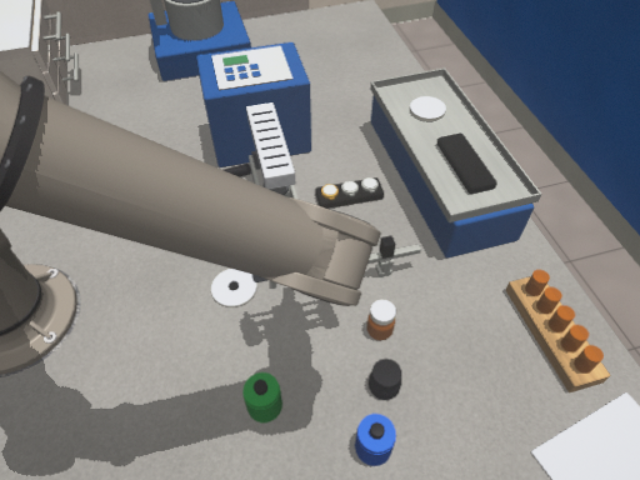

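The tips sit at tool z = -0.011, as assumed. In the side picture the plug stands at (388,245), and the bystanders stand where they were. Lower behind the last pot and push slowly.

```bash
python3 -m pendant '[[0.001,0.01,-0.025,0,0,0,0],[0.001,0.01,-0.025,0,0,0,0],[0.001,0.01,-0.025,0,0,0,0],[0,0,-0.025,0,0,0,0],[0.0005,0.012,0,0,0,0,0],[0.0005,0.012,0,0,0,0,0],[0.0005,0.012,0,0,0,0,0],[0.0005,0.012,0,0,0,0,0],[0,0,0,0,0,0,0]]'
```

```text
time: 23.38
tool_pos: [0.5447, -0.0073, 0.0259]
tool_rot: [0.675, 0.652, 0.248, -0.238]
wrist_force: [0.1, 0.8, -0.3]
width: 0.007
grip_force: 0.0
```

```bash
python3 -m pendant '[[0.0004,0.01,0,0,0,0,0],[0.0004,0.01,0,0,0,0,0],[0.0004,0.01,0,0,0,0,0],[0.0004,0.01,0,0,0,0,0],[0.0004,0.01,0,0,0,0,0],[0.0004,0.01,0,0,0,0,0],[0.0003,0.008,0,0,0,0,0],[0,0,0,0,0,0,0]]'
python3 -c "
from h import *
t=imaging.snapshot('wrist');q=cloud(t).reshape(-1,3);k=q[(abs(q[:,0]-.548)<.025)&(q[:,1]>-.02)&(q[:,1]<.26)&(q[:,2]>.05)&(q[:,2]<.09)]
print(len(k),k.min(0).round(3),k.max(0).round(3));cv2.imwrite('pics/p1.png',t['image'])"
```

```text
time: 24.05
tool_pos: [0.5462, 0.06, 0.0241]
tool_rot: [0.676, 0.652, 0.247, -0.239]
wrist_force: [-0.6, 0.2, -0.3]
width: 0.005
grip_force: 0.0
12247 [ 0.523 -0.005  0.05 ] [0.573 0.111 0.087]
```

View pics/p1.png

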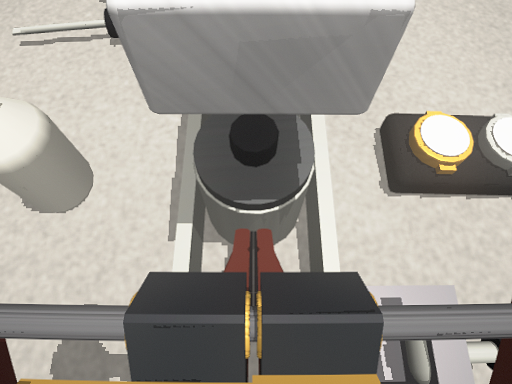

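The last pot (253,175) stands centred between the rails with the tips behind it (253,235), clear of the duct. Finish gently.

```bash
python3 -m pendant '[[0.0002,0.004,0,0,0,0,0],[0.0002,0.004,0,0,0,0,0],[0.0002,0.004,0,0,0,0,0],[0.0001,0.002,0,0,0,0,0],[0.0001,0.002,0,0,0,0,0],[0,0,0,0,0,0,0]]'
```

```text
time: 24.6
tool_pos: [0.5476, 0.0733, 0.0236]
tool_rot: [0.677, 0.651, 0.247, -0.238]
wrist_force: [0.2, -1.7, -1.1]
width: 0.007
grip_force: 0.7
```

```bash
python3 -m pendant '[[0.0001,0.002,0,0,0,0,0],[0.0001,0.002,0,0,0,0,0],[0,0,0,0,0,0,0]]'
```

```text
time: 24.85
tool_pos: [0.5479, 0.0773, 0.0237]
tool_rot: [0.677, 0.651, 0.247, -0.238]
wrist_force: [-1.0, -1.4, -0.7]
width: 0.009
grip_force: 0.9
```

```bash
python3 -m pendant '[[0.0001,0.002,0,0,0,0,0],[0,0.001,0,0,0,0,0],[0,0.001,0,0,0,0,0],[0,0,0,0,0,0,0]]'
python3 -m pendant '[[0,0.001,0,0,0,0,0],[0,0.001,0,0,0,0,0],[0,0,0,0,0,0,0]]'
```

```text
time: 25.18
tool_pos: [0.548, 0.0812, 0.0237]
tool_rot: [0.677, 0.651, 0.247, -0.238]
wrist_force: [-0.5, -2.3, 0.2]
width: 0.004
grip_force: 0.9
time: 25.43
tool_pos: [0.5482, 0.0824, 0.0235]
tool_rot: [0.678, 0.651, 0.247, -0.237]
wrist_force: [0.4, -4.7, 0.9]
width: 0.004
grip_force: 2.1
```

```bash
python3 -m pendant '[[0,0.001,0,0,0,0,0],[0,0.001,0,0,0,0,0],[0,0,0,0,0,0,0]]'
python3 -m pendant '[[0,0.001,0,0,0,0,0],[0,0.001,0,0,0,0,0],[0,0,0,0,0,0,0]]'
```

```text
time: 25.68
tool_pos: [0.5486, 0.0828, 0.0233]
tool_rot: [0.678, 0.65, 0.247, -0.237]
wrist_force: [-2.8, -9.9, 3.4]
width: 0.001
grip_force: 4.9
time: 25.93
tool_pos: [0.5491, 0.0831, 0.0232]
tool_rot: [0.679, 0.65, 0.247, -0.236]
wrist_force: [-3.2, -16.0, 6.9]
width: 0.003
grip_force: 7.8
```

The row is tight: the force rises while the tool stands still at y = 0.083. Back off and rise, then check from above.

```bash
python3 -m pendant '[[0,-0.004,0,0,0,0,0],[-0.0005,-0.012,0,0,0,0,0],[-0.001,-0.03,0,0,0,0,0],[-0.001,-0.035,0,0,0,0,0],[-0.001,-0.035,0.02,0,0,0,0],[0,-0.03,0.04,0,0,0,0],[0,-0.02,0.04,0,0,0,0],[0,0,0.03,0,0,0,0],[0,0,0,0,0,0,0],[0,0,0,0,0,0,0]]'
python3 -c "
from h import *
O=np.array([.5443,.001]);Y=np.array([.041,.999]);X=np.array([.999,-.041])
for n in('wrist','top','side'):
    t=imaging.snapshot(n);q=cloud(t).reshape(-1,3);a=(q[:,:2]-O)@X;b=(q[:,:2]-O)@Y
    m=(abs(a)<.032)&(b>0)&(b<.26)&(q[:,2]>.045)&(q[:,2]<.09)
    if m.sum(): print(n,m.sum(),'x',a[m].min().round(3),a[m].max().round(3),'y',b[m].min().round(4),b[m].max().round(4))
    k=m&(q[:,2]>.077)
    if k.sum(): print('  knob',a[k].min().round(4),a[k].max().round(4),b[k].min().round(4),b[k].max().round(4))
    p=q[(abs(q[:,0]-.713)<.03)&(abs(q[:,1]+.1)<.03)&(q[:,2]>.09)&(q[:,2]<.11)]
    if len(p): print('  plug',p.mean(0).round(3))
    cv2.imwrite(f'pics/e_{n}.png',t['image'])
cv2.imwrite('pics/end.png',np.hstack([cv2.resize(cv2.imread('pics/e_'+n+'.png'),(400,300)) for n in('wrist','top')]))"
```

```text
time: 26.77
tool_pos: [0.5454, -0.0728, 0.1459]
tool_rot: [0.677, 0.651, 0.248, -0.236]
wrist_force: [-0.4, 0.3, 0.1]
width: 0.006
grip_force: 0.0
wrist 2422 x -0.029 0.029 y 0.0802 0.1221
  knob -0.0096 0.0096 0.0996 0.1092
  plug [ 0.708 -0.099  0.098]
top 8 x -0.03 -0.028 y 0.104 0.1741
  plug [ 0.711 -0.1    0.1  ]
side 18 x -0.029 -0.024 y 0.2172 0.2593
  plug [ 0.711 -0.103  0.099]
```

View pics/end.png

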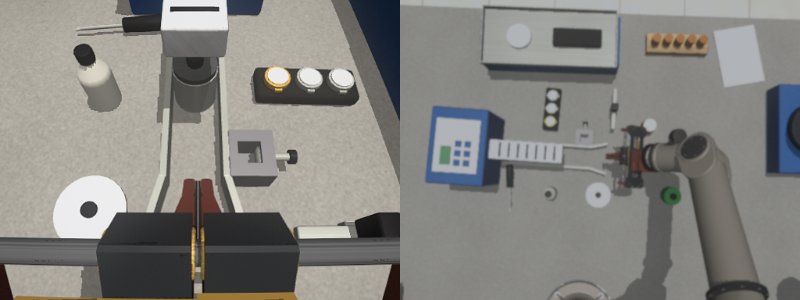

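The last pot (195,80 in the wrist view) stands under the duct with its near edge at rack y = 80 mm, so its centre is at 110 mm and the row is closed. The plug stands at (0.71,-0.10) and the robot touches nothing.

```bash
python3 -c "
from station import r
print(r.finish_job())"
```

```text
the job is handed in; nothing more can be done
None
```

The job is handed in, with no verdict reported back: the plug stands clear of the lane, the three pots are in a closed row against the end stop (last centre measured at 110 mm), and at about 27 s the bystanders looked undisturbed.

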